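Lid the turned pot and hold it up

TASK

Put the larger loose wooden lid on the tall turned pot, plug in the mouth, so that it sits level on the rim, and let go of it while the pot stands on its stand. Then grip the pot by its sides, lift it straight up about 100 mm above its stand and finish while still holding it there, steady and level with the lid seated; leave everything else on the bench where it is.

Things in the scene. Friction and masses are not known exactly. Their poses are not given: they have to be found in the camera images.
- stand: Round dark iron finishing stand, 110 mm across, 35 mm high, fixed to the bench, flat on top; the tall pot stands on it near the middle. Origin: centre of its underside, z up.
- pot: Tall straight-sided open pot of brown turned wood, 58 mm outside diameter, 70 mm high, mouth 45 mm across (wall 6.5 mm), 0.1 to 0.2 kg, loose on the stand. Origin: centre of its underside, z up along its axis.
- pot_rim (a point): Centre of the tall pot's mouth, at the height of the rim (70 mm above the pot's origin).
- lid: The larger of two loose lids of brown turned wood, lying plug down on the bench, about 40 g. From below: a plug 40 mm across and 6 mm high, a disc 52 mm across and 6 mm thick, a round upright knob 18 mm across and 16 mm high (28 mm in all). Origin: centre of the plug's underside, z up; seated, this origin lies 6 mm below the pot's rim and the disc rests on the rim. The disc is narrower than the pot, so fingers can pass outside it to the pot's sides.
- small_lid: Bystander: the smaller lid of the same form, for another pot; disc 36 mm across, knob 12 mm across, 24 mm high in all. Origin: centre of its underside.
- squat_pot: Bystander: squat open brown wooden pot, 72 mm across its belly, 42 mm high. Origin: centre of its underside.
- wax_tin: Bystander: round metal tin, 72 mm across, 45 mm high. Origin: centre of its underside.
- sanding_block: Bystander: cork sanding block, 70 x 40 x 30 mm high. Origin: centre of its underside.
- blank: Bystander: square light wood blank, 45 x 160 (along its y) x 45 mm. Origin: centre of its underside.
- gouge: Bystander: turning gouge, about 380 mm long, lying along its x: light wooden handle (-x), steel blade (+x), 32 mm high. Origin: on the bench, 150 mm from the handle's end.
- chuck_key: Bystander: steel T-shaped key lying flat, 110 mm along its x, crossbar 90 mm, 12 mm high. Origin: centre of its underside.
Things that resemble listed ones, but are neither listed nor needed, are in the scene too. Of the things shaped like the stand, the dark steel one is meant. What is shaped like the pot but orange is not meant.

How it is judged (in metres and radians):
On the way, in this order (a step that is already met when the one before it is completed fails the run):
1. the larger lid sits level in the mouth of the tall pot, let go, while the pot stands upright on its stand (horizontal distance between lid and pot_rim below 0.006 m and z of lid in the frame of pot_rim between -0.008 and -0.004 m and angle between the z axis of lid and the z axis of pot, either way round below 0.07 rad and contact force between the fingers and lid below 0.1 N and z of pot in the frame of stand between 0.032 and 0.038 m and angle between pot's own z axis and vertical below 0.05 rad and horizontal distance between pot and stand below 0.04 m), for 0.2 s.
2. the fingers hold the lidded pot level, at least 50 mm clear above its stand (horizontal distance between lid and pot_rim below 0.006 m and z of lid in the frame of pot_rim between -0.008 and -0.004 m and angle between the z axis of lid and the z axis of pot, either way round below 0.07 rad and z of pot in the frame of stand between 0.085 and 0.235 m and horizontal distance between pot and stand below 0.08 m and angle between pot's own z axis and vertical below 0.12 rad and contact force between pot and stand below 0.1 N and contact force between the fingers and pot above 1 N), for 0.2 s.
At the end, for the whole second after the job is handed in: The fingers hold the tall pot, base 50 to 200 mm above the stand's top, within 80 mm sideways of its centre, off the stand, tilt under 0.12 rad, still (20 mm/s, 0.15 rad/s), with the larger lid seated: height within 2 mm, within 6 mm of centre, 0.07 rad of parallel (all of step 2 and linear speed of pot below 0.02 m/s and angular speed of pot below 0.15 rad/s); the arm keeps its last pose, push and grip.
It fails at once if a bystander is moved more than 30 mm (distance of any of small_lid, squat_pot, wax_tin, sanding_block, blank, gouge, chuck_key from where it was at the start of the episode above 0.03 m).
It fails at once if the pot is tipped over (more than 0.5 rad) (angle between pot's own z axis and vertical above 0.5 rad).
It also fails if it takes over 46 s, if anything falls off the work surface, if the arm or the gripper's body presses on something with over 40 N, if the wrist force passes 120 N, or if a joint passes its speed limit or range.

ROBOT

A 7-joint arm with a two-finger parallel gripper is mounted at the origin on the work surface. World frame = base frame: x ahead of the robot, y to its left, z up, the work surface at z = 0. Lengths are in mm, angles in rad, forces in N, time in s.
With the tool pointing down it reaches from about 400 to 875 mm from the base axis. Payload 19.3 kg.
Tool frame: the origin (TCP) lies at the very end of the fingers, on their centre line; the grasp point (between the pads) lies 19 mm behind it (grip_point_offset is the z of the grasp point in the tool frame, in mm); z points along the fingers, y is the line along which they close (so a half turn about z gives the same grasp; the last joint's range is limited). The gripper opens to 85 mm and grips with 20 to 120 N. Pads are 22 mm wide; open, the fingers measure 114 mm over their backs; the gripper's body (76 mm by 85 mm) begins 54 mm behind the grasp point. The pads swing forward as they close: fully open they stand 13 mm farther back than shut.
Start: joints at [-1.223, 0.521, -0.036, 1.599, 0.021, 1.021, -0.113], TCP at [253.611, 571.223, 231.291] pointing down, gripper open.
Joint ranges: [-2.91, 2.91], [-0.3, 2.13], [-1.5, 1.42], [0.17, 2.43], [-1.26, 4.41], [0.16, 1.93], [-2.52, 2.52]. Speed limits (rad/s): [1.89, 1.89, 2.39, 2.39, 3.01, 3.01, 3.01].

INTERFACE

Orientations are given as a 3x3 rotation matrix whose columns are the frame's x, y, z axes.
In Python, from workcell import movep, movel, goto_joints, open_gripper, clamp, wait, inverse_kinematics, read_state, camera, PlanningError, finish_job, grip_point_offset gives the robot as it stands. Calls block until the motion is done:
- movep(position, orientation): joint-space move of the TCP to a pose.
- movel(position, frame=None, max_speed=150, guard=None): straight line of the TCP; frame=None keeps the orientation; max_speed is the mean speed in mm/s. With guard (N) it stops when the force on the tool has changed by that much, and returns True; else False.
- goto_joints(angles): joint-space move.
- open_gripper() and clamp(): open the fingers fully, or close them until they stop; the grip force is fixed at half the most.
- wait(seconds).
- inverse_kinematics(position, orientation): joint angles nearest the present ones, or None.
- read_state(): the state.
- camera(name): name is "scene" or "top"; returns a dict with "image" (400x640x3 uint8, blue, green, red), "range_z" (400x640 float32, mm along the optical axis (not along the pixel's ray), 0 where there is no reading), "fx", "fy", "cx", "cy" (pixels), "cam_to_world" (4x4, takes a point from camera to world coordinates). Camera axes: x right, y up, looking along -z (the intrinsics and any distortion apply to the point x, -y, -z); pixel columns grow to the right and rows downward; lengths in mm; the calibration is good to about 2 mm. A picture is of the moment at which its call begins.
A pose or a line that the arm cannot do raises PlanningError and nothing moves.
- finish_job(): hands the job in; it is judged then, once.
The state is a dict: "time": time; "qpos": joint angles; "qvel": joint speeds; "joint_efforts": joint torques, N m; "eef_pos": TCP position; "tool_rot": TCP orientation; "ft_force": force on the tool from outside, world axes, zero at the start; "torque": the same for the moment, N m; "finger_gap": finger opening in mm; "gripper_force": force on a finger pad.
Only numpy, scipy, OpenCV 4.12 (cv2) and the standard library are available. Lean on these libraries where they do the work, as an engineer would, in place of code of your own. Each camera call takes 0.05 s, during which the arm holds its last target. There are 200 camera calls.

## Working session

There is one attempt and no reset: what is moved stays moved. The work goes in short steps, each a Python script; the robot and the scene stay as the last script left them, time stands still between calls to the robot, and variables do not carry over. Pictures are saved under pics/ and viewed, at most 10 in all, crops included, and the job is handed in when it is done.

```bash
mkdir -p pics; cat > h.py <<'E'
import numpy as np, cv2
from workcell import *
def snap(n,f):
    c=camera(n); cv2.imwrite(f'pics/{f}.png',c['image']); np.savez(f'pics/{f}.npz',**{k:c[k] for k in c}); return c
def cloud(c):
    z=np.asarray(c['range_z'],float); v,u=np.mgrid[:z.shape[0],:z.shape[1]]
    P=np.stack([(u-c['cx'])/c['fx']*z,-(v-c['cy'])/c['fy']*z,-z],-1)
    T=np.asarray(c['cam_to_world']); W=P@T[:3,:3].T+T[:3,3]; W[z==0]=np.nan; return W
E
python3 - <<'E'
from h import *
for n in('scene','top'):
    c=snap(n,n+'0'); print(c.keys(),c['fx'],np.round(c['cam_to_world'],3).tolist())
s=read_state();print(s['time'],s['tool_rot'],grip_point_offset,s['finger_gap'])
E
```

```text
dict_keys(['image', 'range_z', 'fx', 'fy', 'cx', 'cy', 'cam_to_world']) 391.9350106086594 [[0.106, -0.693, 0.713, 1356.66], [0.994, 0.085, -0.065, -111.422], [-0.016, 0.716, 0.698, 915.487], [0.0, 0.0, 0.0, 1.0]]
dict_keys(['image', 'range_z', 'fx', 'fy', 'cx', 'cy', 'cam_to_world']) 361.7225443274823 [[0.021, 0.988, -0.15, 364.446], [-1.0, 0.021, -0.004, -15.378], [-0.001, 0.15, 0.989, 1096.735], [0.0, 0.0, 0.0, 1.0]]
0.1 [[-9.13970566e-01  4.05780359e-01 -3.24958097e-04]
 [ 4.05780476e-01  9.13970045e-01 -9.81147615e-04]
 [-1.01128465e-04 -1.02860169e-03 -9.99999466e-01]] -18.700000000000003 85.22718201242121
```

View pics/top0.png

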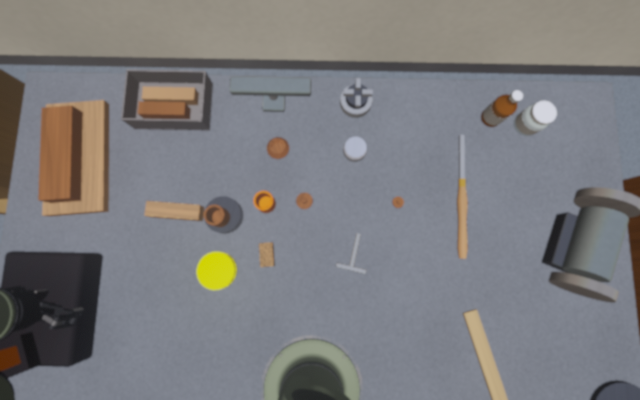

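View pics/scene0.png

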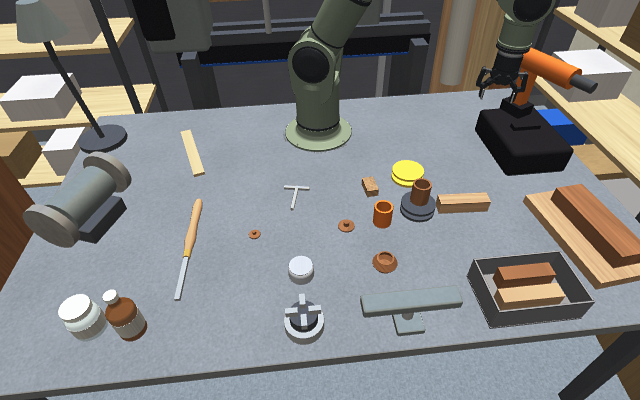

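The top view shows the lid at about (304,200), the pot at (215,215) on the dark stand, the orange decoy at (263,202), the blank at (172,211) and the small lid at (398,202).

```bash
cat > m.py <<'E'
from h import *
def near(W,xy,r,z0,z1):
    P=W.reshape(-1,3); P=P[~np.isnan(P[:,0])]
    return P[(np.hypot(*(P[:,:2]-xy).T)<r)&(P[:,2]>z0)&(P[:,2]<z1)]
def circ(p):
    if len(p)<3: return None
    c,r=cv2.minEnclosingCircle(p[:,:2].astype(np.float32)); return np.round([*c,r,len(p),p[:,2].mean(),*p[:,:2].mean(0)],1)
E
python3 - <<'E'
from m import *
C={n:np.load(f'pics/{n}0.npz') for n in('top','scene')}
W={n:cloud(C[n]) for n in C}
g={'lid':(304,200),'pot':(215,215),'stand':(232,222),'orange':(263,202),'blank':(172,211),'wax':(216,270),'cork':(266,254),'bench':(330,160)}
for k,(u,v) in g.items(): print(k,np.round(W['top'][v,u],1))
l=W['top'][200,304][:2]; p=W['top'][222,232][:2]
for n in W:
    print(n,'knob',circ(near(W[n],l,30,18,40)),'disc',circ(near(W[n],l,40,6,40)))
    print(' rim',circ(near(W[n],p,60,97,115)),'pot',circ(near(W[n],p,60,60,115)),'stand',circ(near(W[n],p,70,25,42)))
    print(' orange',circ(near(W[n],W['top'][202,263][:2],50,55,80)))
t=cv2.imread('pics/top0.png')[150:290,130:330]; s=cv2.imread('pics/scene0.png')[140:280,320:520]
cv2.imwrite('pics/crop0.png',np.vstack([cv2.resize(x,None,fx=2.1,fy=2.1,interpolation=cv2.INTER_CUBIC) for x in(t,s)]))
E
```

```text
lid [538.2  34.1  26.1]
pot [485.7 293.6  41.4]
stand [nan nan nan]
orange [532.  159.2  10.9]
blank [494.5 419.8  44.2]
wax [326.6 282.6  34.2]
cork [375.5 140.3  32.1]
bench [670.5 -42.5   1. ]
top knob [537.9  33.4  11.2  27.   27.2 539.7  35.5] disc [541.3  36.6  26.  220.   13.5 540.5  36.4]
 rim None pot None stand None
 orange [529.9 152.   28.8 150.   68.  529.3 152.3]
scene knob [539.9  35.7   9.8  31.   26.1 540.7  34.1] disc [538.6  34.8  27.4 172.   15.2 542.6  33.7]
 rim None pot None stand None
 orange [526.8 149.   32.9 192.   65.8 530.3 149.2]
```

View pics/crop0.png

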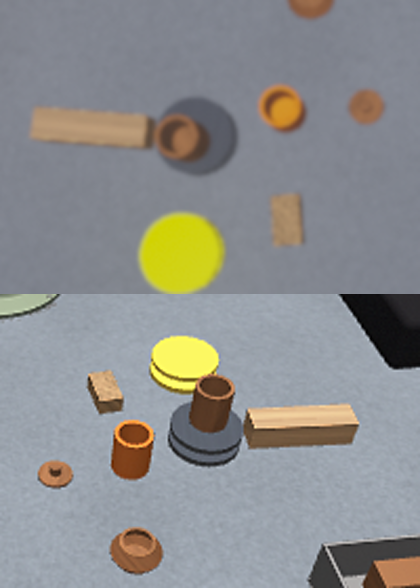

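The crop shows the lid, plug down and clear; the brown pot on the dark stand, toward the blank; the orange pot and yellow disc are decoys.

```bash
python3 - <<'E'
from m import *
C={n:np.load(f'pics/{n}0.npz') for n in('top','scene')}
for n in C:
    W=cloud(C[n]); p=np.array([485.7,285])
    print(n,'rim',circ(near(W,p,60,98,115)),'pot',circ(near(W,p,60,55,115)),'stand',circ(near(W,p,80,25,42)), 'blank',circ(near(W,[494,410],120,40,50)))
    q=near(W,[494,410],120,41,50); print(q.min(0),q.max(0))
    q=near(W,[540,36],24,8,20); print('disc',circ(q))
    # knob in lid, pot rim center via bbox
    for nm,q in(('rim',near(W,p,60,98,115)),('lid',near(W,[540,35],40,6,40)),('knob',near(W,[540,35],40,20,40))): print(nm,np.round((q.min(0)+q.max(0))/2,1),np.round(np.ptp(q,axis=0),1))
q=[538,35,120];R=np.diag([1,-1,-1.])
for a in(0,.5,1,1.57,-.5,-1,-1.57,2.5):
    c,s=np.cos(a),np.sin(a);R=np.array([[c,s,0],[s,-c,0],[0,0,-1]])
    print(a,[None if j is None else np.round(j,2).tolist() for j in(inverse_kinematics(q,R),inverse_kinematics([490,290,230],R))])
E
```

```text
top rim [482.  280.3  29.1 159.  104.  481.3 280.5] pot [481.7 280.3  29.4 317.   90.5 480.8 279.5] stand [486.3 292.8  71.8 703.   34.8 493.7 269.4] blank [498.5 396.6 107.8 872.   44.6 498.2 414.1]
[467.58412072 290.14493012  41.04836612] [525.38529775 502.8938241   49.88110792]
disc [540.   36.3  23.7 154.   12.  539.7  36.4]
rim [481.3 280.8 103.9] [56.5 55.9 11.5]
lid [541.   36.5  18.7] [50.7 46.4 24.7]
knob [539.7  35.5  27.6] [15.7 15.   7. ]
scene rim [479.9 278.1  30.9 130.  103.8 481.9 278.7] pot [480.8 278.5  31.7 397.   87.3 485.7 276.6] stand [490.9 291.8  72.1 535.   35.4 504.9 275.3] blank [495.1 395.8 104.9 539.   45.6 499.6 416.5]
[470.57078211 291.24141871  41.08617264] [524.7897548  499.98007816  49.89540598]
disc [540.   36.   23.9 118.   13.4 544.2  35.9]
rim [479.9 278.6 103.6] [61.2 55.6 11.2]
lid [538.3  34.1  19.3] [53.7 50.8 24.1]
knob [540.1  34.5  25.7] [18.1 14.1 11.3]
0 [[-0.59, 0.62, 0.59, 1.95, -0.51, 0.72, -1.27], [-1.1, 0.52, 0.66, 1.78, -0.37, 0.98, -1.86]]
0.5 [[-0.58, 0.62, 0.58, 1.94, -0.5, 0.72, -0.78], [-1.02, 0.49, 0.54, 1.77, -0.3, 0.96, -1.43]]
1 [[-0.53, 0.6, 0.5, 1.94, -0.43, 0.71, -0.34], [-0.94, 0.47, 0.42, 1.77, -0.23, 0.96, -1.0]]
1.57 [[-0.46, 0.58, 0.39, 1.94, -0.33, 0.69, 0.14], [-0.85, 0.45, 0.29, 1.76, -0.15, 0.95, -0.5]]
-0.5 [[-0.9, 0.97, 1.22, 1.96, -1.08, 1.08, -1.25], [-1.37, 0.79, 1.23, 1.79, -0.81, 1.18, -1.95]]
-1 [[-0.9, 0.97, 1.22, 1.96, -1.08, 1.08, -1.75], [-1.37, 0.79, 1.23, 1.79, -0.81, 1.18, -2.45]]
-1.57 [[-0.9, 0.97, 1.22, 1.96, -1.08, 1.08, -2.32], [-0.33, 0.46, -0.42, 1.74, 0.22, 0.99, 2.31]]
2.5 [[-0.31, 0.55, 0.18, 1.93, -0.15, 0.68, 0.9], [-0.7, 0.44, 0.08, 1.76, -0.04, 0.95, 0.33]]
```

```bash
cat >> m.py <<'E'
def R(a):
    c,s=np.cos(a),np.sin(a); return np.array([[c,s,0],[s,-c,0],[0,0,-1]])
def st(m=''):
    s=read_state(); print(m,round(s['time'],2),np.round(s['eef_pos'],1),'gap',round(s['finger_gap'],1),'gf',np.round(s['gripper_force'],1),'ft',np.round(s['ft_force'],1))
E
python3 - <<'E'
from m import *
movep([481,279.5,150],R(2.6)); st('above')
movel([481,279.5,57],max_speed=120,guard=8); st('down')
clamp(); st('c1'); open_gripper()
movel([481,279.5,57],R(1.03),max_speed=150); st('rot')
clamp(); st('c2'); open_gripper(); st('o')
movel([481,279.5,150],max_speed=250); st('up')
snap('scene','scene1')
E
```

```text
above 1.51 [480.5 281.  150.2] gap 85.4 gf 0.0 ft [-0.   1.1  1.2]
down 2.43 [481.3 279.8  57.6] gap 85.4 gf 0.0 ft [-0.2  0.6  0.2]
c1 2.83 [481.3 279.7  58. ] gap 57.8 gf 61.6 ft [-3.  -1.8 12.4]
rot 4.93 [481.  279.5  57. ] gap 85.4 gf 0.0 ft [ 0.2 -0.2 -0.8]
c2 5.32 [481.1 279.5  57.4] gap 56.3 gf 63.3 ft [-3.3 -0.9  8.1]
o 5.72 [481.  279.5  56.9] gap 85.2 gf 0.0 ft [ 0.1 -0.1 -0. ]
up 6.25 [480.9 279.8 150.4] gap 85.5 gf 0.0 ft [-0.1 -0.2  0.2]
```

```bash
python3 - <<'E'
from m import *
L=[539.8,35.5]
movep(L+[90],R(2.6)); st('above')
movel(L+[15],max_speed=80,guard=5); wait(.2); st('down')
clamp(); st('c1'); open_gripper()
movel(L+[15],R(1.03),max_speed=150); wait(.2); st('rot')
clamp(); st('c2')
movel(L+[60],max_speed=100); wait(.2); st('up')
for n in('scene','top'): snap(n,n+'2')
t=cv2.imread('pics/scene2.png')[150:290,290:490]
u=cv2.imread('pics/scene1.png')[110:250,320:520]
cv2.imwrite('pics/crop2.png',np.vstack([cv2.resize(x,None,fx=2.1,fy=2.1,interpolation=cv2.INTER_CUBIC) for x in(t,u)]))
E
```

```text
above 7.87 [539.7  36.   89.8] gap 85.5 gf 0.0 ft [-0.4  0.   0.9]
down 9.16 [540.   35.5  15.4] gap 85.4 gf 0.0 ft [-0.6 -0.1  0.4]
c1 9.82 [539.8  35.5  15.2] gap 15.0 gf 58.5 ft [-2.2 -0.4  6.4]
rot 12.42 [539.8  35.5  15. ] gap 85.4 gf 0.0 ft [ 0.9 -0.2  0.1]
c2 13.07 [539.8  35.5  15.2] gap 15.3 gf 58.5 ft [-2.1  1.1  7. ]
up 13.88 [539.5  35.4  59.5] gap 15.3 gf 58.6 ft [-0.4 -1.1 -0.7]
```

View pics/crop2.png

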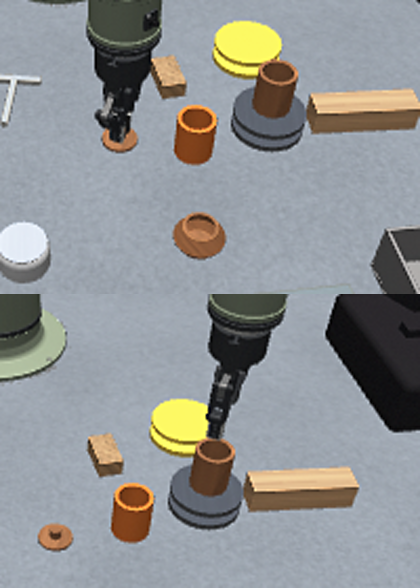

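The lid is held under the fingers, at about (347,217) in the full scene picture, and the pot is still upright. I'll check the lid's tilt and the pot's position with depth.

```bash
python3 - <<'E'
from m import *
for f in('scene2','top2'):
    W=cloud(np.load(f'pics/{f}.npz'))
    print(f,'rim',circ(near(W,[481,279.5],45,98,115)))
    q=near(W,[539.5,35.4],32,46,62); d=q-[539.5,35.4,0]
    q=q[np.hypot(d[:,0],d[:,1])>13]
    print(len(q),circ(q))
    A=np.c_[q[:,:2]-[539.5,35.4],np.ones(len(q))]; print(np.linalg.lstsq(A,q[:,2],rcond=None)[0])
    im=np.load(f'pics/{f}.npz')['image']
x=cv2.imread('pics/scene2.png')[185:235,310:390]
cv2.imwrite('pics/crop3.png',cv2.resize(x,None,fx=8,fy=8,interpolation=cv2.INTER_CUBIC))
E
```

```text
scene2 rim [480.  280.7  31.  131.  103.8 481.8 278.7]
98 [540.2  36.2  26.9  98.   56.5 547.9  34.8]
[-2.31345035e-02 -1.10272733e-02  5.67188516e+01]
top2 rim [503.3 296.5   9.7   8.  104.6 504.2 296.2]
0 None
[0. 0. 0.]
```

View pics/crop3.png

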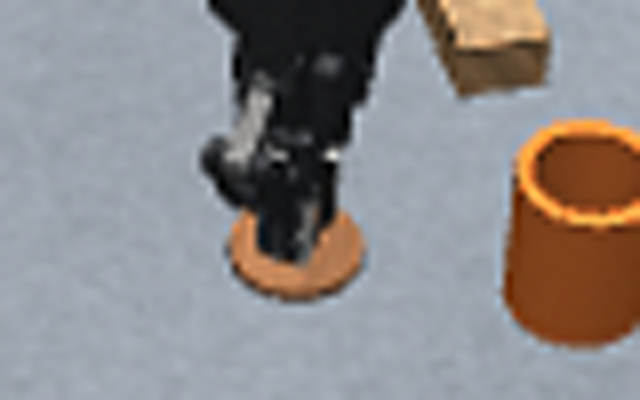

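The lid hangs level (tilt about 0.025 rad, within noise) and centred. Placing it now.

```bash
python3 - <<'E'
from m import *
P=[481,279.5]
movel([539.8,35.5,150],max_speed=200)
movep(P+[150],R(1.03)); st('above')
movel(P+[124],max_speed=60); wait(.3); st('pre')
g=movel(P+[112.5],max_speed=20,guard=4); st(f'down {g}')
snap('scene','scene4')
x=cv2.imread('pics/scene4.png')[150:240,370:490]
cv2.imwrite('pics/crop4.png',cv2.resize(x,None,fx=6,fy=6,interpolation=cv2.INTER_CUBIC))
E
```

```text
above 15.56 [481.6 277.9 149.8] gap 15.1 gf 58.6 ft [ 0.4 -0.3 -0.2]
pre 16.44 [481.  279.6 124.2] gap 15.1 gf 58.6 ft [ 0. -0. -0.]
down True 16.94 [480.9 279.5 114.2] gap 15.2 gf 59.5 ft [-2.4 -0.5 10.5]
```

View pics/crop4.png

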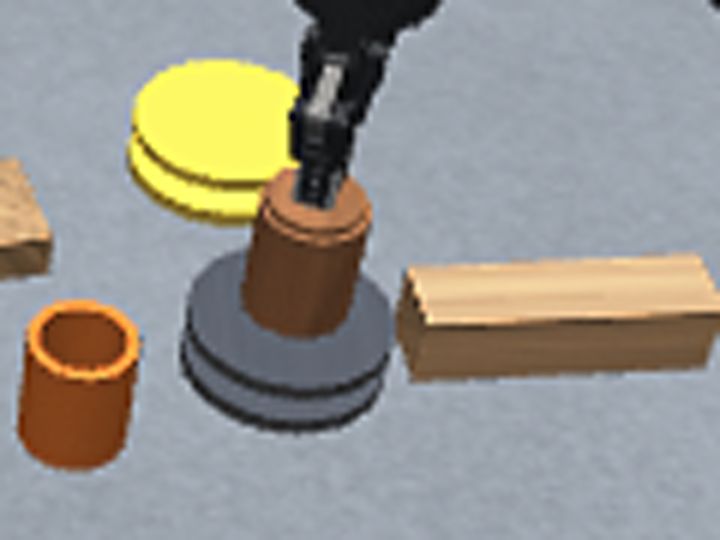

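The lid sits flat on the rim, and contact came at the predicted height of 114 mm. Releasing and checking.

```bash
python3 - <<'E'
from m import *
P=[481,279.5]
open_gripper(); wait(.2); movel(P+[175],max_speed=120); wait(.4); st('up')
c=snap('scene','scene5'); W=cloud(c)
q=near(W,P,26,106,116); d=q-[*P,0]; q=q[np.hypot(d[:,0],d[:,1])>11]; print(circ(q))
print(np.linalg.lstsq(np.c_[q[:,:2]-P,np.ones(len(q))],q[:,2],rcond=None)[0])
x=c['image'][150:240,370:490]
cv2.imwrite('pics/crop5.png',cv2.resize(x,None,fx=6,fy=6,interpolation=cv2.INTER_CUBIC))
E
```

```text
up 18.93 [480.9 279.4 174.7] gap 85.6 gf 0.0 ft [-0.3  0.6 -0.2]
[481.  279.8  25.8 104.  111.5 487.  277.8]
[-4.76473778e-02 -1.76458257e-02  1.11736556e+02]
```

View pics/crop5.png

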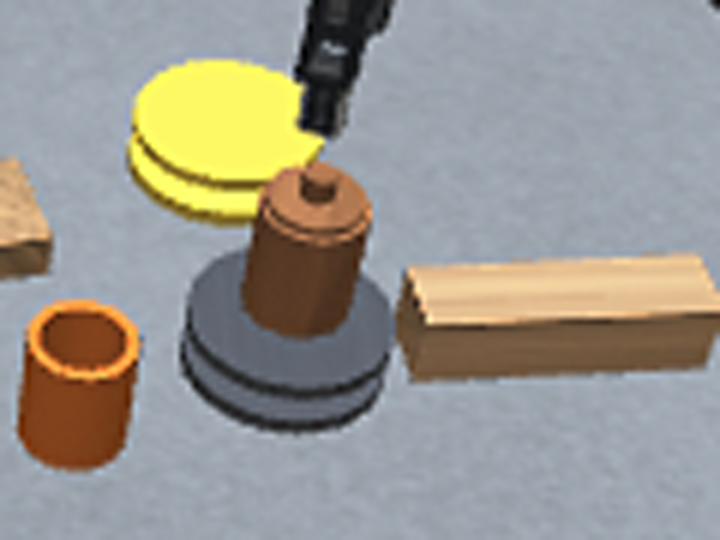

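The lid is level, released and centred to within about 0.3 mm. Now the pot.

```bash
python3 - <<'E'
from m import *
P=[481,279.5]
g=movel(P+[66],max_speed=90,guard=6); wait(.2); st(f'down {g}')
clamp(); wait(.3); st('c')
movel(P+[166],max_speed=50); wait(.8); st('up')
c=snap('scene','scene6'); W=cloud(c)
q=near(W,P,26,206,216); d=q-[*P,0]; q=q[np.hypot(d[:,0],d[:,1])>11]; print(circ(q))
if len(q)>5: print(np.linalg.lstsq(np.c_[q[:,:2]-P,np.ones(len(q))],q[:,2],rcond=None)[0])
x=c['image'][100:240,370:490]
cv2.imwrite('pics/crop6.png',cv2.resize(x,None,fx=4,fy=4,interpolation=cv2.INTER_CUBIC))
E
```

```text
down False 20.54 [481.1 279.7  66.3] gap 85.2 gf 0.0 ft [-1.2  0.5  0.1]
c 21.24 [481.1 279.5  66.4] gap 55.7 gf 63.0 ft [-2.  -0.6  9.5]
up 24.19 [481.  279.5 166. ] gap 55.9 gf 63.8 ft [ 1.   0.3 -2.3]
[481.  279.   25.4  49.  210.7 490.2 286.8]
[-7.02682410e-02  2.21551737e-02  2.11198661e+02]
```

View pics/crop6.png

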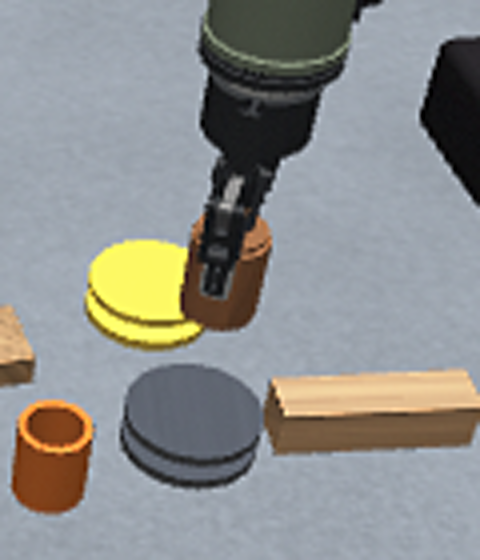

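The pot hangs level and lidded, about 100 mm above the stand.

```bash
python3 -c "
from workcell import *
print(finish_job())"
```

```text
the job is handed in; nothing more can be done
None
```

The lid is seated on the tall pot, and I handed the job in with the gripper holding the pot about 100 mm above its stand, steady and level as far as the camera could show; no verdict came back.

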